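# Step the gherkin jars down from the big jar

## Robot

A 6-joint arm with a two-finger parallel gripper is mounted at the origin on the work surface. World frame = base frame: x ahead of the robot, y to its left, z up, the work surface at z = 0. Lengths are in m, angles in rad, forces in N, time in s.
With the tool pointing down it reaches from about 0.275 to 0.975 m from the base axis. Payload 8.4 kg.
Tool frame: the origin (TCP) lies at the very end of the fingers, on their centre line; the grasp point (between the pads) lies 19 mm behind it; z points along the fingers, y is the line along which they close (so a half turn about z gives the same grasp; the last joint's range is limited). The gripper opens to 92 mm and grips with 3 to 60 N. Pads are 20 mm wide; open, the fingers measure 128 mm over their backs; the gripper's body (75 mm by 189 mm) begins 69 mm behind the grasp point.
Start: joints at [1.148, 0.353, 1.633, -0, 1.155, -0.002], TCP at [0.255, 0.57, 0.215] pointing down, gripper open.
Joint ranges: [-2.63, 2.63], [-0.92, 2.1], [0.06, 2.66], [-1.3, 4.44], [0, 2.69], [-3.02, 3.02]. Speed limits (rad/s): [2.22, 2.22, 2.79, 3.14, 3.14, 3.14].

## Interface

Orientations are given as [roll, pitch, yaw] about the fixed x, y, z axes, in that order (R = Rz(yaw) Ry(pitch) Rx(roll)).
In Python, from station import state, grab_frame, robot gives the robot as it stands.
- The arm moves only by the tool arm_command, never from a script. Its argument "rows" is text: rows parted by semicolons, each of 6 numbers parted by spaces: the shift along the world's x, y, z each as a share of 200 mm, from -1 to 1, then the turn, a rotation vector about the world's x, y, z each as a share of 180 degrees, from -1 to 1. In form: dx dy dz ax ay az; .... A call has 1 to 12 rows; each row is the pose to reach, as a shift and turn from the pose commanded when the call began, turning the shorter way round; what a row does not reach only later rows make up. A row lasts 1/10 s, in which the tool goes at most 50 mm and 8.59 degrees, less where a joint would pass 70% of its speed; a pose out of reach is approached as far as the arm can. A call with a number of a shift or a turn outside -1 to 1 is refused whole. A call with a gripper value outside its range is refused whole. "jaw" is the opening, from 0 (shut) to 1 (fully open), set as the call begins (left out, the last holds). The fingers move at their own pace and stop on an object; "grip_force" is the grip in N (left out, the last holds). Time passes only in rows, so rows that repeat a pose let the fingers close. It gives the time, the measured TCP pose, the force, the opening and the grip force at its end, in the units of the state.
- state(): the state, without advancing time (a new reading comes with each control period).
- grab_frame(name): name is "scene" or "side" or "wrist"; returns a dict with "img" (480x640x3 uint8, red, green, blue), "vertical_fov" (degrees; the focal length in pixels is half the picture's height over the tangent of half this angle, whatever the lens; pixels are square), "cx", "cy" (the principal point, pixels), "R" (3x3) and "t" (3): a world point X has camera coordinates R X + t. Camera axes: x right, y down, z forward; pixel columns grow to the right and rows downward; lengths in m; the calibration is good to about 2 mm. The wrist camera is an equidistant fisheye: a pixel r from the principal point sees the ray r / f radians off the axis. A picture is of the moment at which its call begins. There is no depth.
- robot.hand_in(): hands the job in; it is judged then, once.
The state is a dict: "time_s": time; "joints": joint angles; "qvel": joint speeds; "effort": joint torques, N m; "tool_pos": TCP position; "tcp_rot": TCP orientation; "force": force on the tool from outside, world axes, zero at the start; "ft_torque": the same for the moment, N m; "width": finger opening in m; "grip_force": force on a finger pad.
Only numpy, scipy, OpenCV 4.12 (cv2) and the standard library are available. Lean on these libraries where they do the work, as an engineer would, in place of code of your own. Each camera call takes 0.05 s, during which the arm holds its last target. There are 200 camera calls.

## Task

Tidy the pantry board: put the four loose jars of gherkins on it in a row by height, one in the middle of each cork mat, the tallest of the four next to the big jar at the board's end and stepping down to the shortest at the other end. They are glass, so set each one down gently and upright, never dropping or tipping one over, and leave the big jar standing where it is.

Things in the scene. Friction and masses are not known exactly. Their poses are not given: they have to be found in the camera images.
- jar1_center (a point): the shortest of the four loose jars: a straight-sided glass jar of gherkins with a flat steel screw lid, standing upright on the counter in front of the board; a plain cylinder 46 mm in diameter (its lid 2 mm less), 60 mm high in all (lid the top 16 mm), about 130 g. The point is on its axis half-way up (30 mm above its foot and below its lid's top); its z axis points up
- jar2_center (a point): the second shortest of the four loose jars: a straight-sided glass jar of gherkins with a flat steel screw lid, standing upright on the counter in front of the board; a plain cylinder 51 mm in diameter (its lid 2 mm less), 80 mm high in all (lid the top 16 mm), about 200 g. The point is on its axis half-way up (40 mm above its foot and below its lid's top); its z axis points up
- jar3_center (a point): the second tallest of the four loose jars: a straight-sided glass jar of gherkins with a flat steel screw lid, standing upright on the counter in front of the board; a plain cylinder 56 mm in diameter (its lid 2 mm less), 102 mm high in all (lid the top 16 mm), about 300 g. The point is on its axis half-way up (51 mm above its foot and below its lid's top); its z axis points up
- jar4_center (a point): the tallest of the four loose jars: a straight-sided glass jar of gherkins with a flat steel screw lid, standing upright on the counter in front of the board; a plain cylinder 61 mm in diameter (its lid 2 mm less), 126 mm high in all (lid the top 16 mm), about 450 g. The point is on its axis half-way up (63 mm above its foot and below its lid's top); its z axis points up
- mat1: one of four alike round cork mats, 80 mm in diameter and 3 mm thick, fixed in a row on the board 100 mm apart (their names say nothing of their order along the row). Origin at the centre of its underside, so a jar stands 3 mm above it
- mat2: one of four alike round cork mats, 80 mm in diameter and 3 mm thick, fixed in a row on the board 100 mm apart (their names say nothing of their order along the row). Origin at the centre of its underside, so a jar stands 3 mm above it
- mat3: one of four alike round cork mats, 80 mm in diameter and 3 mm thick, fixed in a row on the board 100 mm apart (their names say nothing of their order along the row). Origin at the centre of its underside, so a jar stands 3 mm above it
- mat4: one of four alike round cork mats, 80 mm in diameter and 3 mm thick, fixed in a row on the board 100 mm apart (their names say nothing of their order along the row). Origin at the centre of its underside, so a jar stands 3 mm above it
- board: the low white-painted wooden shelf board, fixed on the counter: 680 mm long along its y axis, 20 mm thick, from 60 mm in front of to 80 mm behind its origin along x, its x axis pointing away from the robot, with a lip along the far edge that stands 14 mm above the top, 68 to 80 mm behind the origin. Origin on the counter under the middle of the row of mats, which lie on its y axis at -150, -50, 50 and 150 mm
- big_jar: the big jar of gherkins, 95 mm in diameter, 160 mm high, 1.3 kg, standing loose on one end of the board, 130 mm beyond the last mat (at the other end lies a stack of spare jar lids, 70 mm wide, 45 mm high). Origin at the centre of its underside

How it is judged:
At the end, for the whole second after the job is handed in: The four jars stand upright (0.06 rad), at rest and released, each within 13 mm of its cork mat's centre along and across the board, in order of height: tallest on the mat nearest the big jar, shortest farthest from it. The big jar stands upright within 20 mm of where it was (((y of big_jar in the frame of board above 0.2 m and (x of jar1_center in the frame of board between -0.013 and 0.013 m and y of jar1_center in the frame of board between -0.163 and -0.137 m and z of jar1_center in the frame of board between 0.048 and 0.058 m) and (x of jar2_center in the frame of board between -0.013 and 0.013 m and y of jar2_center in the frame of board between -0.063 and -0.037 m and z of jar2_center in the frame of board between 0.058 and 0.068 m) and (x of jar3_center in the frame of board between -0.013 and 0.013 m and y of jar3_center in the frame of board between 0.037 and 0.063 m and z of jar3_center in the frame of board between 0.069 and 0.079 m) and (x of jar4_center in the frame of board between -0.013 and 0.013 m and y of jar4_center in the frame of board between 0.137 and 0.163 m and z of jar4_center in the frame of board between 0.081 and 0.091 m)) or (y of big_jar in the frame of board below -0.2 m and (x of jar1_center in the frame of board between -0.013 and 0.013 m and y of jar1_center in the frame of board between 0.137 and 0.163 m and z of jar1_center in the frame of board between 0.048 and 0.058 m) and (x of jar2_center in the frame of board between -0.013 and 0.013 m and y of jar2_center in the frame of board between 0.037 and 0.063 m and z of jar2_center in the frame of board between 0.058 and 0.068 m) and (x of jar3_center in the frame of board between -0.013 and 0.013 m and y of jar3_center in the frame of board between -0.063 and -0.037 m and z of jar3_center in the frame of board between 0.069 and 0.079 m) and (x of jar4_center in the frame of board between -0.013 and 0.013 m and y of jar4_center in the frame of board between -0.163 and -0.137 m and z of jar4_center in the frame of board between 0.081 and 0.091 m))) and angle between each of jar1_center, jar2_center, jar3_center, jar4_center, big_jar's own z axis and vertical below 0.06 rad and linear speed of each of jar1, jar2, jar3, jar4, big_jar below 0.02 m/s and contact force between each of jar1, jar2, jar3, jar4 and the fingers below 0.1 N and distance of big_jar from where it was at the start of the episode below 0.02 m); the robot touches nothing.
It fails at once if the shortest jar is dropped (falls faster than 0.5 m/s, about 13 mm of free fall, with no finger on it) or tipped over ((linear speed of jar1 above 0.5 m/s and contact force between jar1 and the fingers below 0.05 N) or angle between jar1_center's own z axis and vertical above 0.8 rad).
It fails at once if the second shortest jar is dropped (falls faster than 0.5 m/s, about 13 mm of free fall, with no finger on it) or tipped over ((linear speed of jar2 above 0.5 m/s and contact force between jar2 and the fingers below 0.05 N) or angle between jar2_center's own z axis and vertical above 0.8 rad).
It fails at once if the second tallest jar is dropped (falls faster than 0.5 m/s, about 13 mm of free fall, with no finger on it) or tipped over ((linear speed of jar3 above 0.5 m/s and contact force between jar3 and the fingers below 0.05 N) or angle between jar3_center's own z axis and vertical above 0.8 rad).
It fails at once if the tallest jar is dropped (falls faster than 0.5 m/s, about 13 mm of free fall, with no finger on it) or tipped over ((linear speed of jar4 above 0.5 m/s and contact force between jar4 and the fingers below 0.05 N) or angle between jar4_center's own z axis and vertical above 0.8 rad).
It fails at once if the big jar is pushed more than 30 mm or tipped (distance of big_jar from where it was at the start of the episode above 0.03 m or angle between big_jar's own z axis and vertical above 0.3 rad).
It also fails if it takes over 112 s, if anything falls off the work surface, if the arm or the gripper's body presses on something with over 40 N, if the wrist force passes 120 N, or if a joint passes its speed limit or range.

## Working session

There is one attempt and no reset: what is moved stays moved. The work goes in short steps, Python scripts to look and compute and a tool call to move; the robot and the scene stay as the last step left them, time stands still between calls to the robot, and variables do not carry over. Pictures are saved under pics/ and viewed, at most 14 in all, crops included, and the job is handed in when it is done.

Besides the shell and the picture viewer there is one more tool, called after ">>>" as name(argument=value, ...) on one line, values as JSON. arm_command: Moves the arm, as the interface text tells. Shift numbers are shares of 200 mm and turn numbers shares of 180 degrees, none past 1 either way. Its arguments: {"type":"object","properties":{"rows":{"type":"string"},"jaw":{"type":"number"},"grip_force":{"type":"number"}},"required":["rows"]}

```bash
mkdir -p pics; cat > h.py <<'E'
import numpy as np, cv2
from station import state, grab_frame, robot
def save(name, fn):
    f=grab_frame(name); cv2.imwrite('pics/'+fn, f['img'][:,:,::-1]); return f
def foc(f): return 240/np.tan(np.radians(f['vertical_fov'])/2)
def ray(f,u,v,fish=False):
    F=foc(f); x=(u-f['cx'])/F; y=(v-f['cy'])/F
    if fish:
        r=np.hypot(x,y); d=np.array([x/r*np.sin(r),y/r*np.sin(r),np.cos(r)]) if r>0 else np.array([0,0,1.])
    else: d=np.array([x,y,1.])
    R=np.array(f['R']); t=np.array(f['t'])
    return -R.T@t, R.T@d
def plane(f,u,v,z,fish=False):
    o,d=ray(f,u,v,fish); return o+d*(z-o[2])/d[2]
def proj(f,X):
    c=np.array(f['R'])@np.array(X)+np.array(f['t']); F=foc(f); return c[0]/c[2]*F+f['cx'],c[1]/c[2]*F+f['cy']
E
python3 - <<'E'
from h import *
for n in('scene','side','wrist'):
    f=save(n,n+'0.png'); print(n,ray(f,f['cx'],f['cy'],n=='wrist'),foc(f))
print(state())
E
```

```text
scene (array([ 1.23234961, -0.34409106,  0.64170012]), array([-0.71106693,  0.37607845, -0.59409495])) 566.5372346981492
side (array([ 0.43343521, -0.584205  ,  0.68956745]), array([ 0.12895339,  0.69347091, -0.70885056])) 535.4245811694371
wrist (array([0.17949825, 0.60164563, 0.38327274]), array([ 0.25983768, -0.11812193, -0.95840054])) 371.64829954431775
{'time_s': 0.15, 'joints': array([ 1.14760311e+00,  3.53502040e-01,  1.63393831e+00,  2.42456816e-05,
        1.15518787e+00, -2.40700105e-03]), 'qvel': array([ 0.00070154, -0.00236441, -0.00101368, -0.00022229,  0.00151206,
        0.00159281]), 'effort': array([-4.97321344e-04, -5.94214082e+01, -3.34472466e+01,  6.97802799e-02,
        2.06281536e-02, -1.18994935e-04]), 'tool_pos': array([0.25514641, 0.57015029, 0.21403873]), 'tcp_rot': array([-3.14055715e+00, -2.46640440e-05,  2.72079662e+00]), 'force': array([-0.41384118,  0.43559682, -0.09765441]), 'ft_torque': array([-0.04729634, -0.03450929, -0.04404455]), 'grip_force': 0.0, 'width': 0.09193472079752146}
```

View pics/scene0.png

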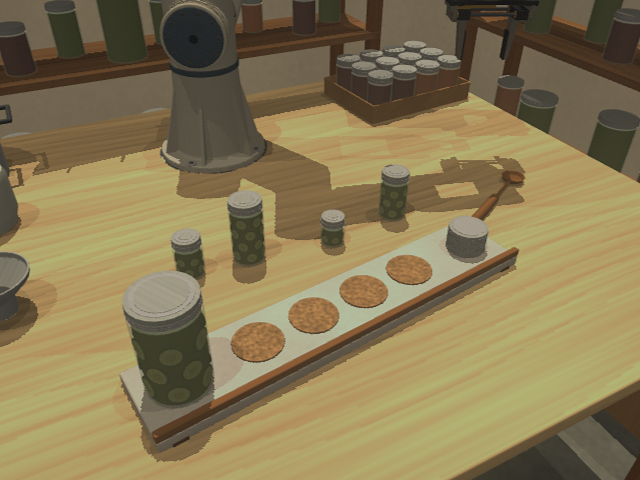

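View pics/side0.png

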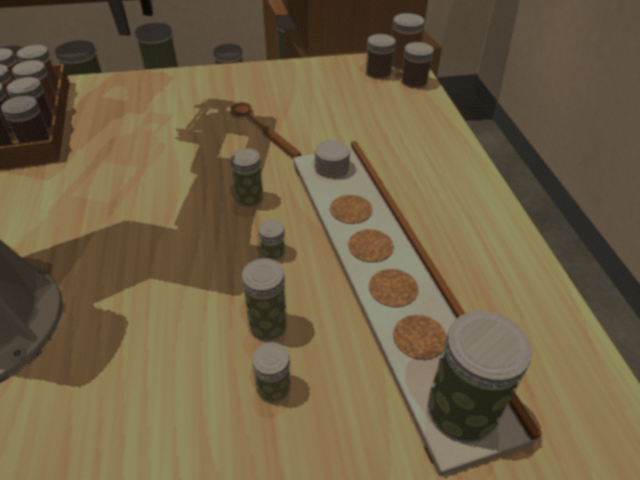

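The pictures show the big jar at the near end: scene (170,340), side (480,375). The loose jar lids are near scene (186,240), (245,205), (332,218) and (395,175), and the mats run from (258,341) to (408,269).

```bash
cat > m.py <<'E'
from h import *
def mask(img,lo,hi):
    return cv2.inRange(cv2.cvtColor(img,cv2.COLOR_RGB2HSV),lo,hi)
def blobs(m,amin,amax=9e9):
    n,l,s,c=cv2.connectedComponentsWithStats(m)
    return [(c[i].round(1),s[i][:5]) for i in range(1,n) if amin<s[i][4]<amax]
def tri(a,b):
    (o1,d1),(o2,d2)=a,b
    A=np.stack([d1,-d2],1); s=np.linalg.lstsq(A,o2-o1,rcond=None)[0]
    p,q=o1+d1*s[0],o2+d2*s[1]; return (p+q)/2,np.linalg.norm(p-q)
E
python3 - <<'E'
from m import *
F={}
pts={'scene':[(186,238),(245,203),(332,217),(395,173),(258,341),(165,295)],'side':[(271,357),(264,275),(271,231),(246,159),(419,336),(487,340)]}
for n in pts:
    F[n]=f=grab_frame(n); hsv=cv2.cvtColor(f['img'],cv2.COLOR_RGB2HSV)
    for p in pts[n]: print(n,p,hsv[p[1],p[0]],hsv[p[1]-25,p[0]+25])
    print('lids',blobs(cv2.morphologyEx(mask(f['img'],(0,0,90),(179,70,255)),cv2.MORPH_OPEN,np.ones((3,3))),150,8000))
    print('mats',blobs(mask(f['img'],(5,140,60),(18,255,255)),400))
for a,b in zip(pts['scene'],pts['side']): print(tri(ray(F['scene'],*a),ray(F['side'],*b)))
E
```

```text
scene (186, 238) [ 24  42 162] [ 24 105 179]
scene (245, 203) [ 23  41 131] [ 18 120 128]
scene (332, 217) [ 24  45 141] [ 18 120 125]
scene (395, 173) [ 24  44 140] [ 20 117 178]
scene (258, 341) [ 15 140 149] [ 38  42 188]
scene (165, 295) [ 23  44 163] [30 86 74]
lids [(array([421.1,  53.7]), array([383,  40,  75,  28, 899], dtype=int32)), (array([391.1,  61.9]), array([365,  50,  52,  23, 440], dtype=int32)), (array([363.8,  65.1]), array([352,  61,  24,   9, 174], dtype=int32)), (array([380.6,  73.8]), array([369,  69,  24,  10, 188], dtype=int32)), (array([203.2, 159.1]), array([ 162,  140,   90,   30, 1020], dtype=int32)), (array([395.5, 171. ]), array([382, 164,  28,  14, 302], dtype=int32)), (array([244. , 199.2]), array([227, 190,  35,  19, 509], dtype=int32)), (array([332.7, 215.9]), array([321, 210,  24,  13, 255], dtype=int32)), (array([185. , 236.5]), array([171, 228,  29,  18, 394], dtype=int32)), (array([ 11.9, 271.7]), array([  0, 257,  29,  33, 732], dtype=int32)), (array([160.8, 295.9]), array([ 122,  271,   79,   51, 3110], dtype=int32)), (array([342.1, 349.6]), a
[... 2021 characters left out ...]
), array([350, 231,  42,  30, 702], dtype=int32)), (array([393.8, 287.9]), array([ 371,  271,   46,   35, 1061], dtype=int32)), (array([419.7, 336.9]), array([ 395,  316,   50,   43, 1559], dtype=int32))]
(array([ 0.44253775, -0.18830482,  0.07736363]), np.float64(0.0015354869296337283))
(array([ 0.44725482, -0.08077543,  0.11959241]), np.float64(0.0010002632260853043))
(array([0.47045427, 0.07542767, 0.05574561]), np.float64(0.005469671036277137))
(array([0.44414905, 0.22771805, 0.09768648]), np.float64(0.0039263788749825685))
(array([ 0.66588957, -0.15266154,  0.02078823]), np.float64(0.002656916371068737))
(array([ 0.68642139, -0.27274091,  0.17747337]), np.float64(0.0012332369140084054))
```

```bash
python3 - <<'E'
from m import *
fs,fd=grab_frame('scene'),grab_frame('side')
for n,h,a,b in [(2,.08,(185.3,237),(270,356)),(4,.126,(244.5,199.5),(263,273)),(1,.06,(332.7,216.2),(270.9,228)),(3,.102,(395.5,171),(246,156.5)),('big',.18,(162,296.5),(487,341))]:
    print(n,plane(fs,*a,h).round(4),plane(fd,*b,h).round(4),tri(ray(fs,*a),ray(fd,*b))[0].round(4))
M=[]
for a,b in zip([(258,341.8),(313.5,314.5),(364,291.3),(409,269.4)],[(419.7,336.9),(393.8,287.9),(371,245.5),(351.5,209)]):
    p,q=plane(fs,*a,.023),plane(fd,*b,.023); print(p.round(4),q.round(4)); M.append((p+q)/2)
M=np.array(M); d=M[3]-M[0]; print(M.mean(0),np.linalg.norm(d),np.degrees(np.arctan2(d[1],d[0])))
u=d/np.linalg.norm(d)
for k in(-.15,-.05,.05,.15): print((M.mean(0)+k*u).round(4))
E
```

```text
2 [ 0.4422 -0.1885  0.08  ] [ 0.4415 -0.1891  0.08  ] [ 0.4415 -0.1885  0.0794]
4 [ 0.4456 -0.0802  0.126 ] [ 0.4462 -0.0832  0.126 ] [ 0.446  -0.0812  0.1254]
1 [0.4713 0.078  0.06  ] [0.4712 0.0744 0.06  ] [0.4711 0.0774 0.0588]
3 [0.4417 0.2312 0.102 ] [0.4449 0.2261 0.102 ] [0.4447 0.2282 0.1026]
big [ 0.69   -0.2765  0.18  ] [ 0.6847 -0.2762  0.18  ] [ 0.6861 -0.2754  0.1771]
[ 0.6685 -0.1526  0.023 ] [ 0.6657 -0.1573  0.023 ]
[ 0.6536 -0.053   0.023 ] [ 0.6533 -0.0591  0.023 ]
[0.642  0.0459 0.023 ] [0.6401 0.0402 0.023 ]
[0.6278 0.145  0.023 ] [0.6272 0.1389 0.023 ]
[ 0.64729786 -0.00652202  0.023     ] 0.29955051464966814 97.60235357342961
[ 0.6671 -0.1552  0.023 ]
[ 0.6539 -0.0561  0.023 ]
[0.6407 0.043  0.023 ]
[0.6275 0.1422 0.023 ]
```

View pics/wrist0.png

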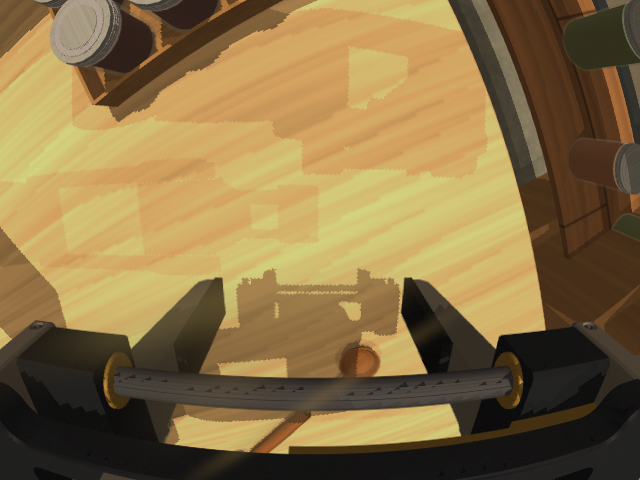

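The jars' heights identify them as jar2 (y -0.19), jar4 (-0.08), jar1 (0.077) and jar3 (0.228). Mat spacing checks out at 100 mm. The big jar is at -y, so jar4 goes to (0.667,-0.155). I'll start with jar3.

>>> arm_command(rows="0.5 -1 0 0 0 -0.324;0.5 -1 0 0 0 -0.324;0.5 -1 0 0 0 -0.324;0.5 -1 0 0 0 -0.324;0.5 -1 0 0 0 -0.324;0.5 -1 0 0 0 -0.324;0.5 -1 0 0 0 -0.324;0.5 -1 0 0 0 -0.324;0.5 -1 0 0 0 -0.324", jaw=1)

```text
time_s: 1.25
tool_pos: [0.3553, 0.3705, 0.2146]
tcp_rot: [3.142, -0.0, 1.706]
force: [0.5, 0.6, -0.6]
width: 0.0918
grip_force: 0.0
```

>>> arm_command(rows="0.445 -0.705 0 0 0 0;0.445 -0.705 0 0 0 0;0.445 -0.705 0 0 0 0;0.445 -0.705 0 0 0 0;0.445 -0.705 0 0 0 0;0.445 -0.705 0 0 0 0")

```text
time_s: 1.85
tool_pos: [0.4441, 0.2297, 0.2145]
tcp_rot: [-3.141, -0.0, 1.704]
force: [0.6, 0.1, 0.8]
width: 0.0917
grip_force: 0.0
```

```bash
python3 - <<'E'
from h import *
f=save('wrist','w1.png'); np.savez('w1.npz',**{k:f[k] for k in('vertical_fov','cx','cy','R','t')}); s=state(); print(s['tool_pos'],s['tcp_rot'],ray(f,f['cx'],f['cy']))
E
```

```text
[0.44390435 0.23015449 0.21450155] [-3.14125207e+00 -2.46181364e-04  1.70458391e+00] (array([0.43132711, 0.30798665, 0.38386732]), array([ 0.03807057, -0.2825183 , -0.95850615]))
```

View pics/w1.png

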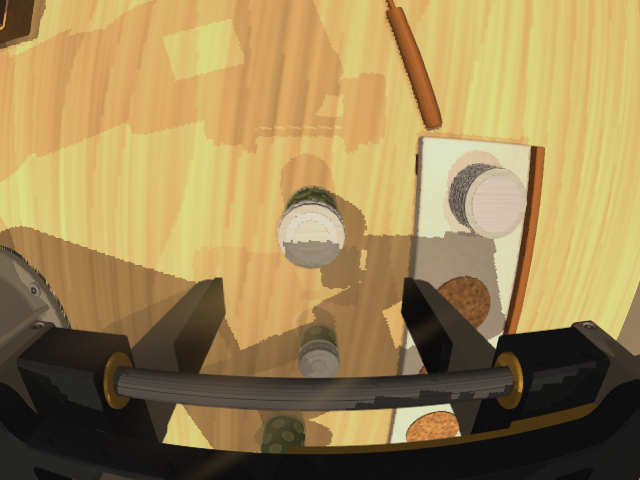

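The wrist view shows jar3's lid at (311,235), jar1's lid at (319,360), and the end mat near (462,303), partly hidden.

```bash
python3 - <<'E'
from h import *
f=dict(np.load('w1.npz'))
print(plane(f,311.5,235,.102,True),plane(f,319.5,359.5,.06,True),plane(f,461,305,.023,True))
E
```

```text
[0.441021   0.22838259 0.102     ] [0.46851072 0.08351864 0.06      ] [0.62454183 0.14636153 0.023     ]
```

>>> arm_command(rows="0 0 -0.2 0 0 0;0 -0.005 -0.4 0 0 0;0 -0.005 -0.55 0 0 0;0 -0.005 -0.7 0 0 0;0 -0.005 -0.8 0 0 0;0 -0.005 -0.895 0 0 0;0 -0.005 -0.895 0 0 0;0 -0.005 -0.895 0 0 0")

```text
time_s: 2.7
tool_pos: [0.4438, 0.2294, 0.0357]
tcp_rot: [-3.141, 0.0, 1.705]
force: [1.2, -0.2, 0.7]
width: 0.0917
grip_force: 0.0
```

>>> arm_command(rows="0 0 0 0 0 0;0 0 0 0 0 0;0 0 0 0 0 0;0 0 0 0 0 0;0 0 0 0 0 0;0 0 0 0 0 0;0 0 0 0 0 0;0 0 0 0 0 0;0 0 0 0 0 0;0 0 0 0 0 0", jaw=0, grip_force=25)

```text
time_s: 3.7
tool_pos: [0.4441, 0.2284, 0.0359]
tcp_rot: [-3.141, 0.0, 1.703]
force: [-3.1, -1.1, 5.5]
width: 0.0555
grip_force: 25.0
```

>>> arm_command(rows="0 0 0.05 0 0 0;0 0 0.15 0 0 0;0 0 0.3 0 0 0;0 -0.1 0.45 0 0 0;0.05 -0.2 0.5 0 0 0;0.15 -0.35 0.5 0 0 0;0.25 -0.5 0.5 0 0 0;0.35 -0.65 0.5 0 0 0;0.45 -0.8 0.5 0 0 0;0.5 -0.9 0.5 0 0 0;0.53 -0.95 0.5 0 0 0;0.53 -0.95 0.5 0 0 0")

```text
time_s: 4.9
tool_pos: [0.5506, 0.0376, 0.1357]
tcp_rot: [3.142, 0.0, 1.701]
force: [0.8, -0.1, -3.0]
width: 0.0559
grip_force: 25.0
```

>>> arm_command(rows="0.03 -0.05 0 0 0 0;0.1 -0.15 0 0 0 0;0.2 -0.25 0 0 0 0;0.3 -0.35 0 0 0 0;0.4 -0.42 0 0 0 0;0.48 -0.45 0 0 0 0;0.52 -0.465 0 0 0 0;0.52 -0.465 0 0 0 0;0.52 -0.465 0 0 0 0;0.52 -0.465 0 0 0 0")

```text
time_s: 5.9
tool_pos: [0.6534, -0.0538, 0.1355]
tcp_rot: [-3.141, -0.0, 1.704]
force: [-0.7, 0.1, -3.1]
width: 0.0557
grip_force: 25.0
```

```bash
python3 - <<'E'
from h import *
f=save('scene','s1.png'); s=state(); print(s['tool_pos'],s['tcp_rot'],s['width'],s['force'])
E
```

```text
[ 0.65350109 -0.05392214  0.135595  ] [-3.14095949e+00 -1.99601854e-04  1.70355633e+00] 0.05601299005224753 [-0.1797719  -0.13200441 -3.44037492]
```

View pics/s1.png

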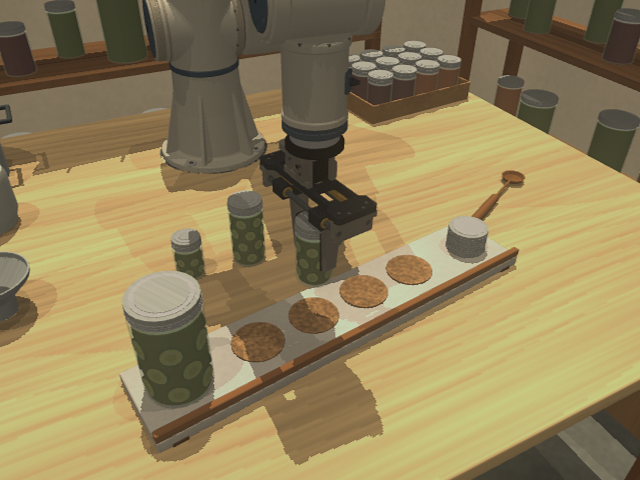

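Jar3 is held, and its foot is at scene (313,278), above and in front of its mat at (313,314) because it's raised.

>>> arm_command(rows="0 0 -0.1 0 0 0;0 0 -0.2 0 0 0;0 0 -0.28 0 0 0;0 0 -0.33 0 0 0;0 0 -0.355 0 0 0;0 0 -0.365 0 0 0;0 0 -0.375 0 0 0;0 0 -0.38 0 0 0;0 0 -0.385 0 0 0;0 0 -0.385 0 0 0;0 0 -0.385 0 0 0")

```text
time_s: 7.05
tool_pos: [0.6546, -0.0546, 0.0589]
tcp_rot: [3.141, 0.0, 1.703]
force: [1.4, 0.6, -2.9]
width: 0.0554
grip_force: 25.0
```

>>> arm_command(rows="0 0 -0.005 0 0 0;0 0 -0.01 0 0 0;0 0 -0.01 0 0 0;0 0 -0.01 0 0 0")

```text
time_s: 7.45
tool_pos: [0.6546, -0.0546, 0.0588]
tcp_rot: [3.141, 0.0, 1.703]
force: [-5.7, 0.5, 15.9]
width: 0.0558
grip_force: 25.0
```

>>> arm_command(rows="0 0 0.005 0 0 0;0 0 0.006 0 0 0")

```text
time_s: 7.65
tool_pos: [0.6546, -0.0546, 0.0589]
tcp_rot: [3.141, 0.0, 1.703]
force: [-2.4, -0.1, 6.6]
width: 0.0557
grip_force: 25.0
```

>>> arm_command(rows="0 0 0 0 0 0;0 0 0 0 0 0;0 0 0 0 0 0;0 0 0 0 0 0;0 0 0 0 0 0;0 0 0.2 0 0 0;0 0 0.4 0 0 0;0 0 0.6 0 0 0;0 0 0.75 0 0 0;0 0 0.75 0 0 0", jaw=1)

```text
time_s: 8.65
tool_pos: [0.657, -0.0547, 0.213]
tcp_rot: [3.134, 0.002, 1.703]
force: [-0.2, -0.7, -0.2]
width: 0.0919
grip_force: 0.0
```

>>> arm_command(rows="-0.2 -0.03 0 0 0 0;-0.4 -0.06 0 0 0 0;-0.6 -0.09 0 0 0 0;-0.8 -0.12 0 0 0 0;-0.95 -0.13 0 0 0 0;-0.95 -0.13 0 0 0 0;-0.95 -0.13 0 0 0 0")

```text
time_s: 9.35
tool_pos: [0.4643, -0.0806, 0.2077]
tcp_rot: [3.141, 0.0, 1.702]
force: [0.3, 0.0, 0.6]
width: 0.0918
grip_force: 0.0
```

>>> arm_command(rows="-0.09 0 0 0 0 0;-0.09 0 0 0 0 0;-0.09 0 0 0 0 0;-0.09 0 0 0 0 0")

```text
time_s: 9.75
tool_pos: [0.4475, -0.0805, 0.2078]
tcp_rot: [3.141, 0.0, 1.703]
force: [1.0, 0.1, 0.1]
width: 0.0918
grip_force: 0.0
```

```bash
python3 - <<'E'
from m import *
f=save('wrist','w2.png'); np.savez('w2.npz',**{k:f[k] for k in('vertical_fov','cx','cy','R','t')}); s=state(); print(s['tool_pos'],s['tcp_rot'])
E
```

```text
[ 0.44736222 -0.08051848  0.20772963] [3.14121914e+00 4.88738169e-05 1.70308682e+00]
```

View pics/w2.png

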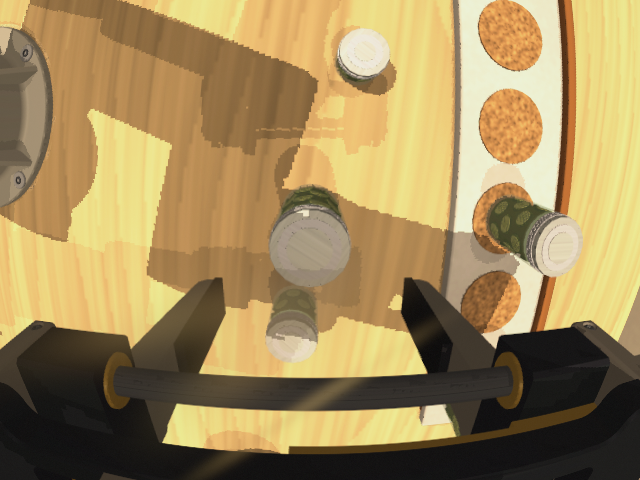

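The wrist view shows jar4's lid at (310,246), jar2's lid at (292,338), and jar1's at (362,54). The mats are at (510,35), (510,125) and (491,302). Jar3 stands on its mat with its lid at (559,247).

```bash
python3 - <<'E'
from h import *
f=dict(np.load('w2.npz'))
for n,u,v,z in[('j4',310,246,.126),('j2',292,338,.08),('j1',362.5,54,.06),('m1',510,35,.023),('m2',510.5,125.5,.023),('m4',490.5,302,.023),('j3',559.5,247,.125)]: print(n,plane(f,u,v,z,True).round(4))
E
```

```text
j4 [ 0.4434 -0.0814  0.126 ]
j2 [ 0.44   -0.1873  0.08  ]
j1 [0.4674 0.0711 0.06  ]
m1 [0.6221 0.139  0.023 ]
m2 [0.6353 0.042  0.023 ]
m4 [ 0.6619 -0.1544  0.023 ]
j3 [ 0.6513 -0.0559  0.125 ]
```

>>> arm_command(rows="-0.007 -0.005 -0.15 0 0 0;-0.007 -0.005 -0.3 0 0 0;-0.007 -0.005 -0.45 0 0 0;-0.007 -0.005 -0.6 0 0 0;-0.007 -0.005 -0.7 0 0 0;-0.007 -0.005 -0.785 0 0 0;-0.007 -0.005 -0.785 0 0 0;-0.007 -0.005 -0.785 0 0 0")

```text
time_s: 10.6
tool_pos: [0.4453, -0.0815, 0.0508]
tcp_rot: [-3.141, -0.0, 1.703]
force: [-0.7, -0.6, -0.3]
width: 0.0917
grip_force: 0.0
```

>>> arm_command(rows="0 0 0 0 0 0;0 0 0 0 0 0;0 0 0 0 0 0;0 0 0 0 0 0;0 0 0 0 0 0;0 0 0 0 0 0;0 0 0 0 0 0;0 0 0 0 0 0;0 0 0 0 0 0", jaw=0, grip_force=30)

```text
time_s: 11.5
tool_pos: [0.4453, -0.0816, 0.0512]
tcp_rot: [3.141, 0.0, 1.703]
force: [-0.8, 0.1, 6.8]
width: 0.0607
grip_force: 30.0
```

>>> arm_command(rows="0 0 0.05 0 0 0;0 0 0.15 0 0 0;0 0 0.25 0 0 0;0.05 -0.02 0.35 0 0 0;0.15 -0.05 0.4 0 0 0;0.3 -0.1 0.4 0 0 0;0.45 -0.15 0.4 0 0 0;0.6 -0.2 0.4 0 0 0;0.75 -0.27 0.4 0 0 0;0.88 -0.32 0.4 0 0 0;0.95 -0.34 0.4 0 0 0;0.95 -0.34 0.4 0 0 0")

```text
time_s: 12.7
tool_pos: [0.6361, -0.15, 0.1306]
tcp_rot: [3.141, 0.0, 1.703]
force: [0.0, -0.4, -4.5]
width: 0.0606
grip_force: 30.0
```

>>> arm_command(rows="0.07 -0.01 0 0 0 0;0.15 -0.02 0 0 0 0;0.15 -0.02 0 0 0 0;0.15 -0.02 -0.07 0 0 0;0.15 -0.02 -0.14 0 0 0;0.15 -0.02 -0.2 0 0 0;0.15 -0.02 -0.24 0 0 0;0.15 -0.02 -0.265 0 0 0;0.15 -0.02 -0.275 0 0 0;0.15 -0.02 -0.28 0 0 0;0.15 -0.02 -0.28 0 0 0")

```text
time_s: 13.8
tool_pos: [0.6652, -0.1536, 0.0751]
tcp_rot: [3.141, 0.0, 1.703]
force: [-0.4, -1.3, -3.6]
width: 0.0608
grip_force: 30.0
```

>>> arm_command(rows="0 0 -0.003 0 0 0;0 0 -0.006 0 0 0;0 0 -0.006 0 0 0")

```text
time_s: 14.1
tool_pos: [0.6653, -0.1536, 0.0743]
tcp_rot: [3.141, 0.0, 1.703]
force: [-1.1, 0.4, 0.9]
width: 0.0607
grip_force: 30.0
```

Force rose from -4.5 to about +1 N, so the foot is on the mat. I'll release, lift, and head to jar2.

>>> arm_command(rows="0 0 0 0 0 0;0 0 0 0 0 0;0 0 0 0 0 0;0 0 0 0 0 0;0 0 0 0 0 0;0 0 0.15 0 0 0;0 0 0.35 0 0 0;0 0 0.55 0 0 0;0 0 0.7 0 0 0;0 0 0.7 0 0 0;0 0 0.7 0 0 0", jaw=1)

```text
time_s: 15.2
tool_pos: [0.6651, -0.1536, 0.2141]
tcp_rot: [3.14, 0.0, 1.703]
force: [-0.6, -1.1, -0.9]
width: 0.0918
grip_force: 0.0
```

>>> arm_command(rows="-0.2 -0.03 0 0 0 0;-0.4 -0.06 0 0 0 0;-0.6 -0.1 0 0 0 0;-0.8 -0.14 0 0 0 0;-1 -0.17 0 0 0 0;-1 -0.17 0 0 0 0;-1 -0.17 0 0 0 0")

```text
time_s: 15.9
tool_pos: [0.4642, -0.1875, 0.2128]
tcp_rot: [-3.141, -0.001, 1.702]
force: [0.4, 0.2, 0.2]
width: 0.0923
grip_force: 0.0
```

>>> arm_command(rows="-0.11 0 -0.1 0 0 0;-0.11 -0.003 -0.25 0 0 0;-0.11 -0.003 -0.4 0 0 0;-0.11 -0.003 -0.55 0 0 0;-0.11 -0.003 -0.7 0 0 0;-0.11 -0.003 -0.82 0 0 0;-0.11 -0.003 -0.9 0 0 0;-0.11 -0.003 -0.935 0 0 0;-0.11 -0.003 -0.935 0 0 0")

```text
time_s: 16.8
tool_pos: [0.443, -0.1877, 0.0253]
tcp_rot: [-3.14, -0.001, 1.703]
force: [-1.5, 0.1, 0.6]
width: 0.0918
grip_force: 0.0
```

>>> arm_command(rows="0 0 0 0 0 0;0 0 0 0 0 0;0 0 0 0 0 0;0 0 0 0 0 0;0 0 0 0 0 0;0 0 0 0 0 0;0 0 0 0 0 0;0 0 0 0 0 0;0 0 0 0 0 0;0 0 0 0 0 0", jaw=0, grip_force=22)

```text
time_s: 17.8
tool_pos: [0.4428, -0.1882, 0.0269]
tcp_rot: [-3.142, 0.0, 1.703]
force: [-2.2, 1.0, 6.8]
width: 0.0503
grip_force: 22.0
```

>>> arm_command(rows="0 0 0.05 0 0 0;0 0 0.15 0 0 0;0 0 0.25 0 0 0;0 0.05 0.35 0 0 0;0 0.15 0.4 0 0 0;0 0.3 0.4 0 0 0;0 0.45 0.4 0 0 0;0.05 0.6 0.4 0 0 0;0.15 0.75 0.4 0 0 0;0.25 0.88 0.4 0 0 0;0.3 0.95 0.4 0 0 0;0.3 0.95 0.4 0 0 0")

```text
time_s: 19.0
tool_pos: [0.504, 0.0032, 0.1069]
tcp_rot: [3.141, -0.0, 1.705]
force: [0.3, -0.8, -2.7]
width: 0.0506
grip_force: 22.0
```

>>> arm_command(rows="0.1 0.03 0 0 0 0;0.22 0.07 0 0 0 0;0.35 0.1 0 0 0 0;0.48 0.15 0 0 0 0;0.6 0.18 0 0 0 0;0.68 0.2 0 0 0 0;0.68 0.2 0 0 0 0;0.68 0.2 0 0 0 0")

```text
time_s: 19.8
tool_pos: [0.6375, 0.0408, 0.1061]
tcp_rot: [-3.14, 0.0, 1.702]
force: [-0.2, -0.0, -2.8]
width: 0.0509
grip_force: 22.0
```

>>> arm_command(rows="0 0 -0.07 0 0 0;0 0 -0.14 0 0 0;0 0 -0.2 0 0 0;0 0 -0.24 0 0 0;0 0 -0.265 0 0 0;0 0 -0.275 0 0 0;0 0 -0.28 0 0 0;0 0 -0.28 0 0 0;0 0 -0.28 0 0 0")

```text
time_s: 20.7
tool_pos: [0.6393, 0.0419, 0.051]
tcp_rot: [3.141, 0.0, 1.703]
force: [0.6, 0.7, -2.1]
width: 0.0504
grip_force: 22.0
```

>>> arm_command(rows="0 0 -0.003 0 0 0;0 0 -0.006 0 0 0;0 0 -0.006 0 0 0")

```text
time_s: 21.0
tool_pos: [0.6392, 0.0419, 0.0499]
tcp_rot: [3.141, 0.0, 1.703]
force: [-0.6, -0.3, 2.7]
width: 0.0508
grip_force: 22.0
```

Contact (+2.7 N). Release, lift, and look at jar1 on the way.

>>> arm_command(rows="0 0 0 0 0 0;0 0 0 0 0 0;0 0 0 0 0 0;0 0 0 0 0 0;0 0 0 0 0 0;0 0 0.15 0 0 0;0 0 0.35 0 0 0;0 0 0.55 0 0 0;0 0 0.7 0 0 0;0 0 0.7 0 0 0;0 0 0.7 0 0 0", jaw=1)

```text
time_s: 22.1
tool_pos: [0.6391, 0.0419, 0.1899]
tcp_rot: [3.14, 0.0, 1.703]
force: [-1.0, -0.6, -0.4]
width: 0.092
grip_force: 0.0
```

>>> arm_command(rows="-0.2 0.03 0 0 0 0;-0.4 0.06 0 0 0 0;-0.6 0.1 0 0 0 0;-0.75 0.14 0 0 0 0;-0.845 0.17 0 0 0 0;-0.845 0.17 0 0 0 0;-0.845 0.17 0 0 0 0;-0.845 0.17 0 0 0 0")

```text
time_s: 22.9
tool_pos: [0.4707, 0.0757, 0.1889]
tcp_rot: [-3.141, 0.0, 1.703]
force: [0.3, 0.1, 0.6]
width: 0.0916
grip_force: 0.0
```

```bash
python3 - <<'E'
from m import *
f=save('wrist','w3.png'); np.savez('w3.npz',**{k:f[k] for k in('vertical_fov','cx','cy','R','t')}); s=state(); print(s['tool_pos'],s['tcp_rot'])
E
```

```text
[0.47078925 0.0756809  0.18900711] [-3.14140656e+00  1.02434731e-04  1.70259442e+00]
```

View pics/w3.png

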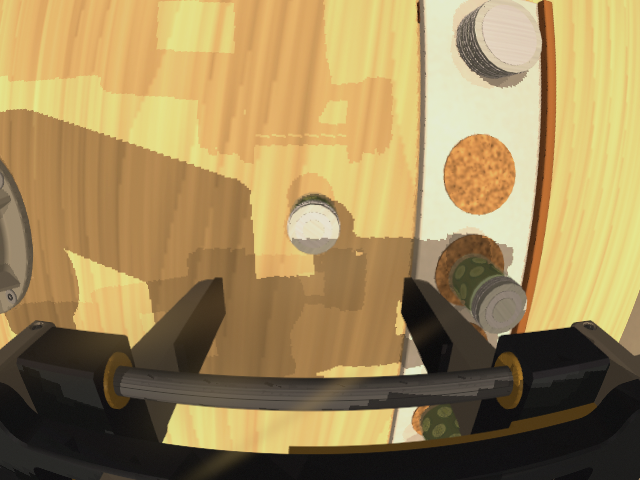

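Jar1's lid is at (314,228), its free mat is at (480,174), and jar2 stands on its mat with its lid at (500,302).

```bash
python3 - <<'E'
from h import *
f=dict(np.load('w3.npz'))
for n,u,v,z in[('j1',314,228.5,.06),('m1',479.5,174,.023),('j2',500,302,.103)]: print(n,plane(f,u,v,z,True).round(4))
E
```

```text
j1 [0.4695 0.0755 0.06  ]
m1 [0.6223 0.1417 0.023 ]
j2 [0.631 0.045 0.103]
```

>>> arm_command(rows="0 0 -0.15 0 0 0;0 0 -0.3 0 0 0;0 0 -0.45 0 0 0;0 0 -0.6 0 0 0;0 0 -0.72 0 0 0;0 0 -0.81 0 0 0;0 0 -0.86 0 0 0;0 0 -0.87 0 0 0;0 0 -0.87 0 0 0")

```text
time_s: 23.85
tool_pos: [0.4703, 0.0758, 0.0154]
tcp_rot: [-3.142, -0.0, 1.703]
force: [-0.1, 0.7, 0.3]
width: 0.092
grip_force: 0.0
```

>>> arm_command(rows="0 0 0 0 0 0;0 0 0 0 0 0;0 0 0 0 0 0;0 0 0 0 0 0;0 0 0 0 0 0;0 0 0 0 0 0;0 0 0 0 0 0;0 0 0 0 0 0;0 0 0 0 0 0;0 0 0 0 0 0", jaw=0, grip_force=18)

```text
time_s: 24.85
tool_pos: [0.47, 0.0759, 0.0155]
tcp_rot: [3.141, 0.0, 1.703]
force: [-1.3, -0.6, 4.5]
width: 0.0455
grip_force: 18.0
```

>>> arm_command(rows="0 0 0.05 0 0 0;0 0 0.15 0 0 0;0 0 0.25 0 0 0;0.05 0.05 0.35 0 0 0;0.15 0.13 0.4 0 0 0;0.27 0.2 0.4 0 0 0;0.4 0.27 0.4 0 0 0;0.53 0.32 0.4 0 0 0;0.65 0.33 0.4 0 0 0;0.73 0.33 0.4 0 0 0;0.77 0.33 0.4 0 0 0;0.77 0.33 0.4 0 0 0")

```text
time_s: 26.05
tool_pos: [0.6242, 0.1418, 0.0954]
tcp_rot: [-3.141, 0.0, 1.703]
force: [0.7, -0.9, -1.4]
width: 0.0456
grip_force: 18.0
```

>>> arm_command(rows="0.005 0 -0.07 0 0 0;0.005 0 -0.14 0 0 0;0.005 0 -0.2 0 0 0;0.005 0 -0.24 0 0 0;0.005 0 -0.265 0 0 0;0.005 0 -0.275 0 0 0;0.005 0 -0.28 0 0 0;0.005 0 -0.28 0 0 0;0.005 0 -0.28 0 0 0")

```text
time_s: 26.95
tool_pos: [0.6252, 0.142, 0.0398]
tcp_rot: [3.141, -0.0, 1.703]
force: [-0.2, -0.8, -1.6]
width: 0.0456
grip_force: 18.0
```

>>> arm_command(rows="0 0 -0.003 0 0 0;0 0 -0.006 0 0 0;0 0 -0.006 0 0 0")

```text
time_s: 27.25
tool_pos: [0.6251, 0.1419, 0.0385]
tcp_rot: [3.141, -0.0, 1.703]
force: [-0.8, 0.6, 1.3]
width: 0.0458
grip_force: 18.0
```

Contact. Release, lift, retreat and check.

>>> arm_command(rows="0 0 0 0 0 0;0 0 0 0 0 0;0 0 0 0 0 0;0 0 0 0 0 0;0 0 0 0 0 0;0 0 0.15 0 0 0;0 0 0.35 0 0 0;0 0 0.55 0 0 0;0 0 0.75 0 0 0;0 0 0.9 0 0 0;0 0 0.9 0 0 0", jaw=1)

```text
time_s: 28.35
tool_pos: [0.6275, 0.1425, 0.2233]
tcp_rot: [3.134, -0.001, 1.703]
force: [0.4, 0.4, 0.6]
width: 0.0922
grip_force: 0.0
```

>>> arm_command(rows="-0.2 0.2 0 0 0 0;-0.4 0.4 0 0 0 0;-0.6 0.6 0 0 0 0;-0.8 0.8 0 0 0 0;-1 1 0 0 0 0;-1 1 0 0 0 0;-1 1 0 0 0 0;-1 1 0 0 0 0")

```text
time_s: 29.15
tool_pos: [0.4244, 0.342, 0.2176]
tcp_rot: [-3.141, 0.001, 1.705]
force: [-0.1, -0.6, -0.3]
width: 0.0918
grip_force: 0.0
```

```bash
python3 - <<'E'
from m import *
for n in('scene','side'):
    f=save(n,n+'9.png'); np.savez(n+'9.npz',**{k:f[k] for k in('vertical_fov','cx','cy','R','t')})
    print(n,blobs(cv2.morphologyEx(mask(f['img'],(0,0,90),(179,70,255)),cv2.MORPH_OPEN,np.ones((3,3))),200,5000))
E
```

```text
scene [(array([405. ,  52.6]), array([383,  41,  40,  26, 380], dtype=int32)), (array([388.7,  61.1]), array([360,  49,  57,  24, 494], dtype=int32)), (array([372.7,  69.8]), array([352,  61,  42,  18, 376], dtype=int32)), (array([204.6, 147.7]), array([ 162,  111,  102,   61, 2142], dtype=int32)), (array([313.9, 264. ]), array([296, 253,  37,  23, 673], dtype=int32)), (array([ 12.1, 271.5]), array([  0, 257,  29,  33, 745], dtype=int32)), (array([327.8, 357.4]), array([ 156,  259,  358,  193, 2359], dtype=int32)), (array([251.4, 275.4]), array([230, 262,  44,  28, 957], dtype=int32)), (array([160.8, 295.9]), array([ 122,  271,   79,   51, 3104], dtype=int32)), (array([598. , 449.3]), array([ 558,  417,   77,   63, 2637], dtype=int32))]
side [(array([408.4,  19.2]), array([394,  13,  30,  13, 317], dtype=int32)), (array([381. ,  39.8]), array([368,  34,  27,  13, 272], dtype=int32)), (array([418.5,  48.2]), array([405,  42,  28,  13, 291], dtype=int32)), (array([31.6, 50.6]), array([ 17,  44,  30,  14, 319], dtype=int32)), (array([27.7, 67. ]), array([ 13,  60,  31,  15, 350], dtype=int32)), (array([23.1, 84.7]), array([  7,  77,  33,  16, 398], dtype=int32)), (array([ 18.5, 104. ]), array([  2,  96,  34,  17, 444], dtype=int32)), (array([430.9, 280.7]), array([ 410,  257,   44,   42, 1234], dtype=int32)), (array([487.7, 343.9]), array([ 444,  309,   87,   71, 4587], dtype=int32))]
```

View pics/scene9.png

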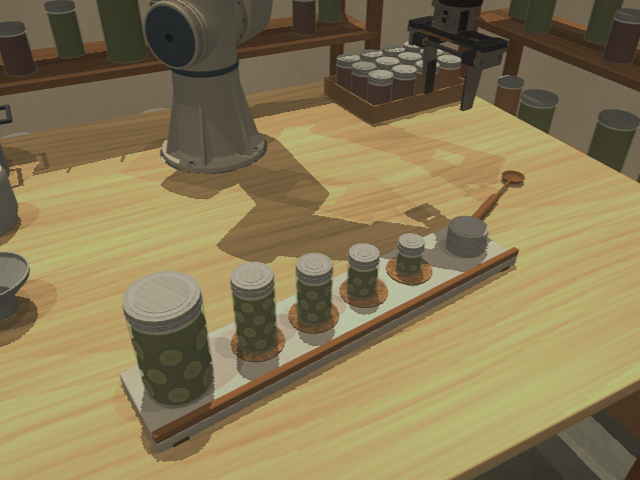

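View pics/side9.png

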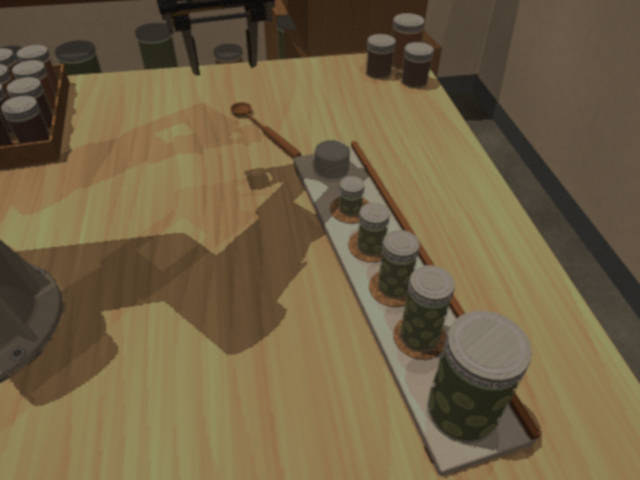

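All four stand upright in order, with lids at scene (252,275), (314,264), (363,253) and (411,241), and the big jar hasn't moved. One quick offset check before I hand in.

```bash
python3 - <<'E'
from h import *
f=dict(np.load('scene9.npz')); g=dict(np.load('side9.npz'))
for n,p,q,m,k,h in[(4,(252,275.5),(430.5,281.5),(258,341.8),(419.7,336.9),.149),(3,(314,264),(400.5,243.5),(313.5,314.5),(393.8,287.9),.125),(2,(363.5,252.5),(374,213),(364,291.3),(371,245.5),.103),(1,(411,241),(351.5,184),(409,269.4),(351.5,209),.083)]:
    for c,a,b in((f,p,m),(g,q,k)): print(n,((plane(c,*a,h)-plane(c,*b,.023))[:2]*1000).round(1))
E
```

```text
4 [-2.4 -0. ]
4 [-3.   1.4]
3 [1.1 0.2]
3 [-0.7  0.4]
2 [-2.9 -4.2]
2 [-2.1 -3.8]
1 [-2.4 -1.6]
1 [-3.   0.3]
```

All offsets are within 5 mm.

```bash
python3 -c "
from h import *
print(robot.hand_in())"
```

```text
the job is handed in; nothing more can be done
None
```

The four jars stand upright on their mats in order of height, tallest next to the big jar, each measured within about 5 mm of its mat's centre; the big jar did not move, and the job is handed in (no verdict came back).

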